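# Seat the gourd against the tray stops and hold the tray level

## Robot

A 6-joint arm with a two-finger parallel gripper is mounted at the origin on the work surface. World frame = base frame: x ahead of the robot, y to its left, z up, the work surface at z = 0. Lengths are in mm, angles in rad, forces in N, time in s.
With the tool pointing down it reaches from about 275 to 750 mm from the base axis. Payload 10.2 kg.
Tool frame: the origin (TCP) lies at the very end of the fingers, on their centre line; the grasp point (between the pads) lies 19 mm behind it; y points along the fingers, x is the direction in which the jaws open and shut, and the axes are right-handed (so a half turn about y gives the same grasp; the last joint's range is limited). The gripper opens to 85 mm and grips with 20 to 120 N. Pads are 22 mm wide; open, the fingers measure 114 mm over their backs; the gripper's body (76 mm by 85 mm) begins 54 mm behind the grasp point. The pads swing forward as they close: fully open they stand 13 mm farther back than shut.
Start: joints at [1.069, 0.313, 1.498, -0, 1.331, -0.223], TCP at [144.494, 504.73, 231.294] pointing down, gripper open.
Joint ranges: [-2.94, 2.94], [-0.97, 2.17], [0.19, 2.56], [-1.23, 4.37], [0.02, 3.11], [-2.88, 2.88]. Speed limits (rad/s): [2.39, 2.39, 3.01, 3.14, 3.14, 3.14].

## Interface

Orientations are given as a unit quaternion [w, x, y, z].
In Python, from rig import telemetry, imaging, ctrl gives the robot as it stands.
- The arm moves only by the shell command python3 -m handwheel 'ROWS' [FORCE]. ROWS is JSON, a list of rows, each an object with "delta_pos": the shift along the tool's x, y, z in cm, a list of three; "twist": the turn, a rotation vector about the tool's x, y, z in rad, a list of three; "jaw": the opening, from 0 (shut) to 1 (fully open). A call has exactly 10 rows; each row is the pose to reach, as a shift and turn from the pose commanded when the call began, along the tool's axes at that moment; what a row does not reach only later rows make up. A row lasts 1/12 s, in which the tool goes at most 41.7 mm and 7.16 degrees, less where a joint would pass 70% of its speed; a pose out of reach is approached as far as the arm can. A call with a gripper value outside its range is refused whole. The fingers move at their own pace and stop on an object; FORCE is the grip in N (left out, the last holds). Time passes only in rows, so rows that repeat a pose let the fingers close, or fill a call up. It gives the time, the measured TCP pose, the force and the opening at its end, in the units of the state.
- telemetry.sense(): the state, without advancing time (a new reading comes with each control period).
- imaging.capture(name): name is "scene" or "side" or "wrist"; returns a dict with "frame" (400x640x3 uint8, red, green, blue), "z_map" (400x640 float32, mm along the optical axis (not along the pixel's ray), 0 where there is no reading), "fx", "fy", "cx", "cy" (pixels), "rvec" (rotation vector, rad) and "tvec" (3), from world to camera coordinates, as OpenCV has them. Camera axes: x right, y down, z forward; pixel columns grow to the right and rows downward; lengths in mm; the calibration is good to about 2 mm. A picture is of the moment at which its call begins.
- ctrl.finish_job(): hands the job in, once; it reports no verdict.
The state is a dict: "time_s": time; "joints": joint angles; "dq": joint speeds; "tau": joint torques, N m; "eef_pos": TCP position; "ee_rot": TCP orientation; "force": force on the tool from outside, world axes, zero at the start; "wrist_torque": the same for the moment, N m; "grip_width": opening from 0.0 (shut) to 1.0 (fully open).
Only numpy, scipy, OpenCV 4.12 (cv2) and the standard library are available. Lean on these libraries where they do the work, as an engineer would, in place of code of your own. Each camera call takes 0.05 s, during which the arm holds its last target.

## Task

On the small carrying tray, slide the wooden gourd, without lifting it off the tray, until it is snug against both dark stop walls of its corner. Then grip the tray's overhead handle bar, lift the tray about 12 cm clear of the plank and keep it level and steady for a couple of seconds, and finish still holding it there with the gourd in its corner. Leave the jars, bombilla, scoop and thermos where they are.

Things in the scene. Friction and masses are not known exactly. Their poses are not given: they have to be found in the camera images.
- tray_handle (a point): Grip centre of the loose tray's overhead black handle bar, 14 mm thick (x), 22 mm high (z); 163 mm above the tray's underside, 151 above its board. Tray axes: z up, y along the bar, +x towards the gourd's half. The bar is free 43 mm to +y and 53 mm to -y, where steel posts carry it. Tray 0.6 kg, nearly balanced under this point with the gourd in its corner.
- tray_corner (a point): Point on the board's upper face where the gourd's foot is centred when snug against both stops; 92 mm to +x of the handle. Tray axes. Dark stop walls, 45 mm above the board: one has its face 36 mm to -x of here (runs along y, -54 to 46), one its face 36 mm to +y (runs along x, -34 to 91). The +x and -y sides are open: push the gourd from there to -x and +y.
- gourd_mid (a point): Middle of the loose, hollow palo santo gourd (a turned dark-wood cup with steel rim), half-way up on its axis, 35 mm above its foot; z is its axis. Height 70 mm, greatest diameter 72 mm from 14 to 46 mm above the foot, 60 mm at the foot and at the open rim, wall 6 mm. It stands upright on the tray's board, 20 to 42 mm away from each stop wall at the start, about 0.2 kg.
- tray: The same tray, origin on its underside 163 mm straight below the handle centre, same axes. From here the 12 mm thick rimless pale wooden board reaches x -120 to 190, y -85 to 55 mm; a closed green leaf box with wooden lid (88 mm tall with its knob) is fixed on it at x -120 to -30, y -52 to 52.
- gourd: The same gourd, origin at the centre of its foot, z up along its axis.
- jar_a: Bystander: empty glass jar, 76 mm across, with a steel twist cap, 110 mm tall. Origin at the centre of its underside, z up.
- jar_b: Bystander: empty glass jar, 76 mm across, with a brass twist cap, 125 mm tall. Origin at the centre of its underside, z up.
- jar_c: Bystander: empty glass jar, 76 mm across, with a black twist cap, 140 mm tall. Origin at the centre of its underside, z up.
- bombilla: Bystander: curved steel drinking straw about 200 mm long, 8 mm thick, lying on the plank. Origin near its middle, x along it.
- thermos: Bystander: green thermos bottle, 90 mm across, 270 mm tall. Origin at the centre of its underside.
- scoop: Bystander: spoon-shaped leaf scoop 160 mm long, lying on the plank. Origin under its middle, x along it.
Not all that is in view belongs to the job. What is meant by the gourd is not blue or pink, and is the smaller of those in its own colour.

How it is judged (in metres and radians):
On the way, in this order (a step that is already met when the one before it is completed fails the run):
1. the gourd is snug against both stop walls (within 4 mm) while the tray still stands on the plank (x of gourd_mid in the frame of tray_handle between 0.086 and 0.096 m and y of gourd_mid in the frame of tray_handle between -0.004 and 0.006 m and z of gourd_mid in the frame of tray_handle below -0.104 m and height (world z) of tray_handle below 0.17 m and linear speed of gourd below 0.02 m/s), for 0.2 s.
2. the tray is held by the robot 7 to 17 cm above the plank, level and steady, the gourd still in its corner, for 1 s (height (world z) of tray_handle between 0.233 and 0.333 m and angle between tray_handle's own z axis and vertical below 0.1 rad and linear speed of tray below 0.02 m/s and angular speed of tray below 0.15 rad/s and contact force between the fingers and tray above 2 N and x of gourd_mid in the frame of tray_handle between 0.086 and 0.098 m and y of gourd_mid in the frame of tray_handle between -0.006 and 0.006 m and z of gourd_mid in the frame of tray_handle below -0.104 m), for 1 s.
At the end, for the whole second after the job is handed in: Fingers hold the tray 70-170 mm above the plank, tilt under 0.10 rad, slower than 20 mm/s and 0.15 rad/s; gourd upright on it within 6 mm of both stops, untouched by the robot; tray not touching those below; jars, bombilla, thermos, scoop within 30 mm of their start (all of step 2 and angle between gourd_mid's own z axis and vertical below 0.13 rad and contact force between each of the arm, the fingers and gourd below 0.3 N and contact force between tray and jar_a below 0.3 N and contact force between tray and jar_b below 0.3 N and contact force between tray and jar_c below 0.3 N and contact force between tray and bombilla below 0.3 N and contact force between tray and thermos below 0.3 N and contact force between tray and scoop below 0.3 N and distance of each of jar_a, jar_b, jar_c, bombilla, thermos, scoop from where it was at the start of the episode below 0.03 m); the arm keeps its last pose, push and grip.
It fails at once if the gourd is lifted off the tray (more than 12 mm) (z of gourd_mid in the frame of tray_handle above -0.104 m).
It fails at once if the gourd is tipped over (more than 0.5 rad) (angle between gourd_mid's own z axis and vertical above 0.5 rad).
It fails at once if the tray is tipped more than 0.26 rad (angle between tray_handle's own z axis and vertical above 0.26 rad).
It fails at once if a jar, the bombilla, the thermos or the scoop is pushed more than 30 mm away (distance of any of jar_a, jar_b, jar_c, bombilla, thermos, scoop from where it was at the start of the episode above 0.03 m).
It also fails if it takes over 67 s, if anything falls off the work surface, if the arm or the gripper's body presses on something with over 40 N, if the wrist force passes 120 N, or if a joint passes its speed limit or range.

## Working session

There is one attempt and no reset: what is moved stays moved. The work goes in short steps, Python scripts to look and compute and a shell command to move; the robot and the scene stay as the last step left them, time stands still between calls to the robot, and variables do not carry over. Pictures are saved under pics/ and viewed, and the job is handed in when it is done.

```bash
mkdir -p pics; ls; cat > h.py <<'E'
import numpy as np, cv2
from rig import telemetry, imaging, ctrl
def cap(n,fn=None):
    c=imaging.capture(n)
    if fn: cv2.imwrite('pics/'+fn,c['frame'][:,:,::-1])
    np.savez('cap_%s.npz'%n,**c)
    return c
def pts(c):
    z=np.asarray(c['z_map'],float);h,w=z.shape
    u,v=np.meshgrid(np.arange(w),np.arange(h))
    p=np.stack([(u-c['cx'])/c['fx']*z,(v-c['cy'])/c['fy']*z,z],-1)
    R=cv2.Rodrigues(np.asarray(c['rvec'],float))[0]
    P=(p-np.asarray(c['tvec'],float).ravel())@R
    P[z==0]=np.nan
    return P
E
python3 - <<'E'
from h import *
print(telemetry.sense())
for n in ['scene','side','wrist']:
    c=cap(n,n+'0.png'); print(n,c['fx'],c['rvec'],c['tvec'])
E
```

```text
pics
{'time_s': 0.0, 'joints': array([ 1.06858445e+00,  3.13491444e-01,  1.49843725e+00,  2.43649985e-05,
        1.33097510e+00, -2.23431688e-01]), 'dq': array([-0.00077489,  0.00128531,  0.00078566,  0.00054843, -0.00013064,
        0.00066955]), 'tau': array([ 1.61609451e-04, -4.12264323e+01, -2.59741366e+01, -1.93275609e-04,
        4.16273688e-03,  5.03389219e-05]), 'eef_pos': array([144.37030403, 504.50129264, 230.71380012]), 'ee_rot': array([-0.56443867,  0.56480363,  0.42525294, -0.42610537]), 'force': array([-0.01119684, -1.0443638 ,  1.29797275]), 'wrist_torque': array([ 0.0306123 ,  0.06192462, -0.07037035]), 'grip_width': 1.0024374289983637}
scene 391.6385564187562 [ 1.02648901  2.4660628  -0.99323573] [ 388.04607778 -202.27424423 1503.24636966]
side 381.1220192980135 [ 2.04678931 -0.66151102  0.3494386 ] [-431.75613293  253.19824066 1004.09343272]
wrist 294.153779223147 [-2.32153939 -1.75099054 -0.2441459 ] [-523.10632355  -35.40980259  378.63325589]
```

View pics/scene0.png

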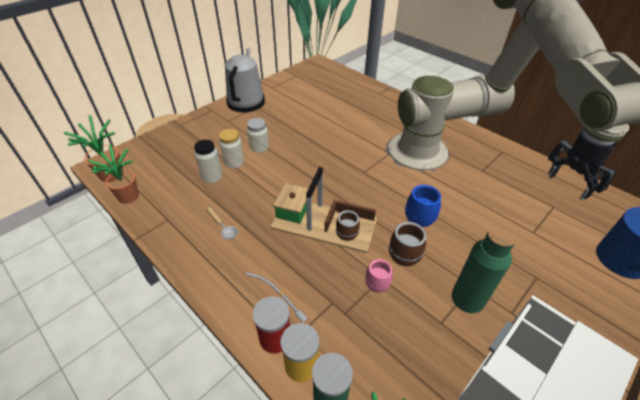

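View pics/side0.png

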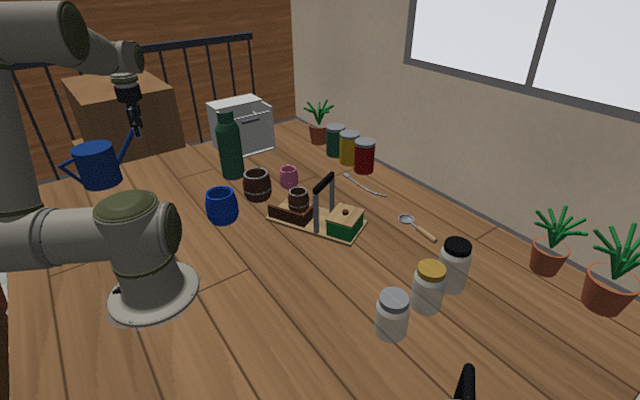

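View pics/wrist0.png

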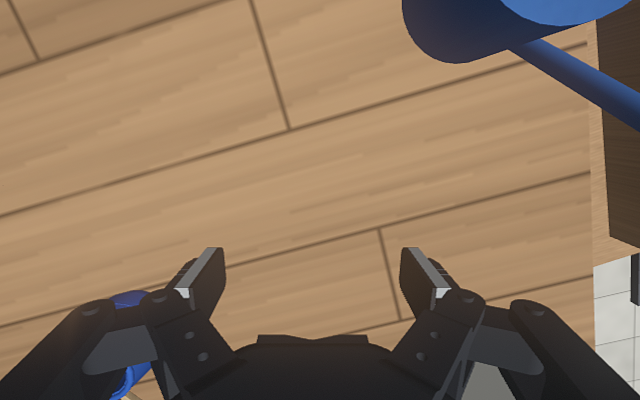

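The scene view shows the tray at about (325,220), its black bar at (315,183) and the small dark gourd at (347,224). The larger dark cup at (408,243) is a decoy. Next I'll measure these from depth.

```bash
python3 - <<'E'
from h import *
for n,(a,b,c_,d) in {'scene':(265,390,160,260),'side':(255,380,160,250)}.items():
    c=dict(np.load('cap_%s.npz'%n)); P=pts(c); f=c['frame']
    s=(slice(c_,d),slice(a,b)); Q=P[s].reshape(-1,3); 
    print(n,'uv center pt',P[200,320])
    im=cv2.resize(f[s][:,:,::-1],None,fx=5,fy=5,interpolation=cv2.INTER_CUBIC); cv2.imwrite('pics/%s_zoom.png'%n,im)
    m=(Q[:,2]>145)&(Q[:,2]<190); print('bar',m.sum(),np.nanmin(Q[m],0) if m.any() else 0,np.nanmax(Q[m],0) if m.any() else 0)
    if m.any():
        B=Q[m]; ctr=np.median(B,0); u,S,vt=np.linalg.svd(B-ctr); print(ctr,S,vt[0], 'yaw',np.degrees(np.arctan2(vt[0][1],vt[0][0])), np.percentile(B[:,2],[5,50,95]))
    hist=np.histogram(Q[:,2][np.isfinite(Q[:,2])],bins=np.arange(-20,200,10)); print(hist[0])
    for zt in [(6,17)]:
        m=(Q[:,2]>zt[0])&(Q[:,2]<zt[1]); B=Q[m][:,:2].astype(np.float32)
        r=cv2.minAreaRect(B); print('board',m.sum(),r, cv2.boxPoints(r).round(0).tolist())
E
```

```text
scene uv center pt [483.32922357 -50.93300522  39.84871837]
bar 228 [475.5405588  -60.44879117 146.01941242] [584.57120043   2.11372885 178.19225883]
[539.46829358 -22.38307266 172.50936045] [576.48144578 134.81929135  66.77717759] [ 0.89450187  0.44416223 -0.05085594] yaw 26.40655925298069 [151.38873465 172.50936045 175.70374906]
[   0 3718 4464 1619  201  232  329  412  183  762  172   24   27   25
   22   23   19   34   46  139    0]
board 1849 ((428.7560729980469, -34.43499755859375), (347.491943359375, 320.0260925292969), 26.567720413208008) [[202.0, 31.0], [345.0, -255.0], [656.0, -100.0], [513.0, 186.0]]
side uv center pt [609.39514901 105.23864778  -2.42348501]
bar 232 [469.4967587  -65.28702782 145.06958044] [580.12185025  -5.37443343 175.83110263]
[515.15608611 -41.41608933 168.32260464] [574.38332574 129.41596746  63.12907031] [-0.90021122 -0.43450919 -0.02866212] yaw -154.234571649138 [151.71644947 168.32260464 174.06313695]
[   0 4917 1897  753  413  417  456  532  374  784  185  100   43   25
   33   28   25   55   67  101    0]
board 973 ((656.0812377929688, 120.14474487304688), (497.73260498046875, 398.9941101074219), 26.205535888671875) [[345.0, 189.0], [521.0, -169.0], [967.0, 51.0], [791.0, 409.0]]
```

View pics/scene_zoom.png

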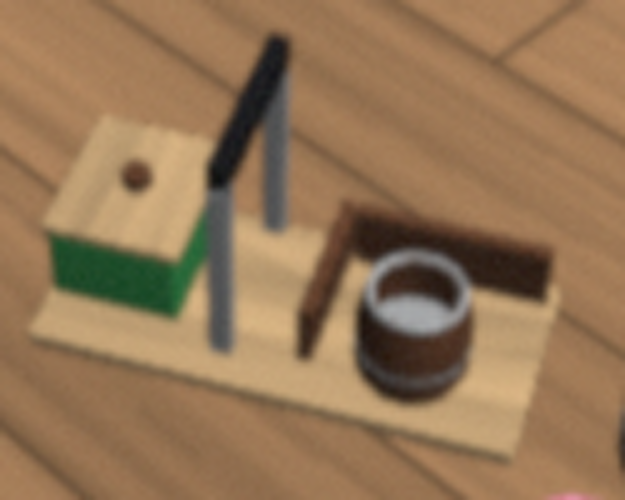

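View pics/side_zoom.png

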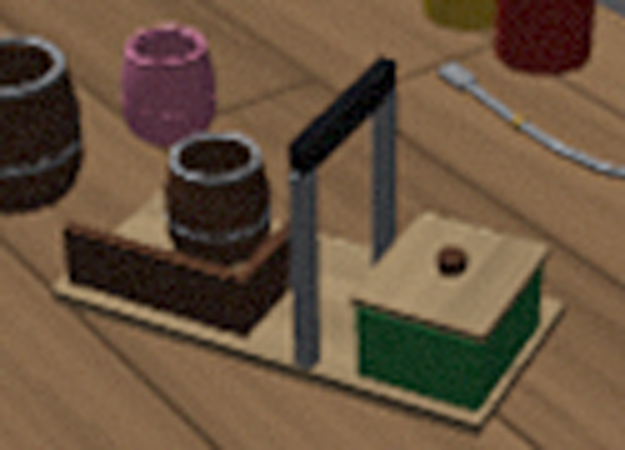

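```bash
cat > fit.py <<'E'
from h import *
from scipy.optimize import least_squares
def proj(c,P): return cv2.projectPoints(np.asarray(P,float).reshape(-1,3),np.asarray(c['rvec'],float),np.asarray(c['tvec'],float),np.array([[c['fx'],0,c['cx']],[0,c['fy'],c['cy']],[0,0,1]],float),None)[0][:,0]
C={n:dict(np.load('cap_%s.npz'%n)) for n in('scene','side')}
O=dict(scene=(265,160),side=(255,160))
obs=dict(scene=[((-120,-85,12),(33,325)),((190,-85,12),(512,452)),((190,55,12),(560,288)),((56,-54,57),(312,315)),((183,36,12),(545,298))],
 side=[((190,55,12),(57,288)),((-120,55,12),(480,422)),((-120,-85,12),(563,303))])
def px(n,q): return (np.array(q)+.5)/5-.5+np.array(O[n])
def T(p,X):
    c,s=np.cos(p[2]),np.sin(p[2]); X=np.asarray(X,float)
    return np.stack([p[0]+c*X[:,0]-s*X[:,1],p[1]+s*X[:,0]+c*X[:,1],X[:,2]],-1)
def res(p,names=('scene','side')):
    return np.concatenate([(proj(C[n],T(p,[o[0] for o in obs[n]]))-np.array([px(n,o[1]) for o in obs[n]])).ravel() for n in names])
if __name__=='__main__':
    for names in (('scene','side'),('scene',),('side',)):
        r=least_squares(res,[530,-30,2.03],args=(names,)); print(names,r.x,np.degrees(r.x[2]),r.fun.round(1)); 
        if len(names)==2: p=r.x
    gr={'scene':(416,293),'side':(215,160)}
    for ns in (['scene','side'],['scene'],['side']):
        g=least_squares(lambda q:np.concatenate([(proj(C[n],[[q[0],q[1],81]])[0]-px(n,gr[n])) for n in ns]),[500,50]); 
        d=g.x-p[:2];c,s=np.cos(p[2]),np.sin(p[2]); print(ns,g.x,g.fun.round(1),'tray',c*d[0]+s*d[1],-s*d[0]+c*d[1])
    # overlay
    for n in C:
        im=C[n]['frame'][:,:,::-1].copy(); im=im[O[n][1]:O[n][1]+100,O[n][0]:O[n][0]+125]; im=cv2.resize(im,None,fx=6,fy=6,interpolation=cv2.INTER_CUBIC)
        for L in ([(-120,-85,12),(190,-85,12),(190,55,12),(-120,55,12)],[(56,-54,57),(56,36,57),(183,36,57)],[(0,-53,152),(0,43,152),(0,43,174),(0,-53,174)],[(56,-54,12),(56,36,12),(183,36,12)]):
            q=((proj(C[n],T(p,L))-O[n]+.5)*6-.5).astype(np.int32); cv2.polylines(im,[q],False,(0,0,255),1)
        cv2.imwrite('pics/ov_%s.png'%n,im)
E
python3 fit.py
```

```text
('scene', 'side') [522.57546514 -34.50238154   2.0353107 ] 116.61471320324767 [-1.2  0.5  0.1  0.1  0.4 -0.6  0.1 -0.8 -0.   1.1 -1.3 -0.1 -0.2  0.4
  0.7 -0.3]
('scene',) [521.74638747 -34.63146363   2.03312921] 116.4897230876838 [-1.1  0.3  0.2  0.   0.5 -0.7  0.2 -0.9  0.1  1.1]
('side',) [523.79532019 -34.08216762   2.03210741] 116.43117785655656 [-0.9 -0.3 -0.   0.3  1.  -0.4]
['scene', 'side'] [506.91943878  86.83106413] [ 0.2 -0.3  0.3 -0.3] tray 115.4905824859276 -40.35890925399635
['scene'] [508.23346291  87.12709096] [0. 0.] tray 115.16657413940239 -41.666315044082715
['side'] [505.03863465  85.6356074 ] [0. 0.] tray 115.26437625369682 -38.14184549591735
```

```bash
python3 - <<'E'
from h import *
from fit import T
from scipy.spatial.transform import Rotation as R
s=telemetry.sense(); q=s['ee_rot']; M=R.from_quat([q[1],q[2],q[3],q[0]]).as_matrix(); print(M.round(3))
print('jaw yaw',np.degrees(np.arctan2(M[1,0],M[0,0])))
c=dict(np.load('cap_scene.npz'));P=pts(c)
p=(522.5,-34.5,2.0353)
def totray(X):
    d=X[:2]-np.array(p[:2]);C,S=np.cos(p[2]),np.sin(p[2]); return np.array([C*d[0]+S*d[1],-S*d[0]+C*d[1],X[2]])
for nm,(u,v,rr) in dict(pink=(379,275,14),brown=(408,243,18),blue=(423,205,18)).items():
    Q=P[v-rr:v+rr,u-rr:u+rr].reshape(-1,3); Q=Q[Q[:,2]>25]; lo,hi=np.percentile(Q,[2,98],axis=0); print(nm,lo.round(),hi.round(),'tray',totray((lo+hi)/2).round())
for nm,X in dict(pre=(159,-84),mid=(115.4+26,-40-26),end=(118,-26),hand=(0,0)).items(): print(nm,T(p,[(*X,0)]).round(1))
E
```

```text
[[ 0.275 -0.    -0.961]
 [ 0.961 -0.001  0.275]
 [-0.001 -1.     0.   ]]
jaw yaw 74.02543912680405
pink [544. 232.  29.] [609. 295.  74.] tray [ 242. -182.   51.]
brown [399. 218.  32.] [490. 306. 103.] tray [300. -63.  67.]
blue [239. 163.  28.] [334. 253. 106.] tray [322. 103.  67.]
pre [[526.4 145.3   0. ]]
mid [[518.2 121.5   0. ]]
end [[492.9  82.6   0. ]]
hand [[522.5 -34.5   0. ]]
```

View pics/ov_scene.png

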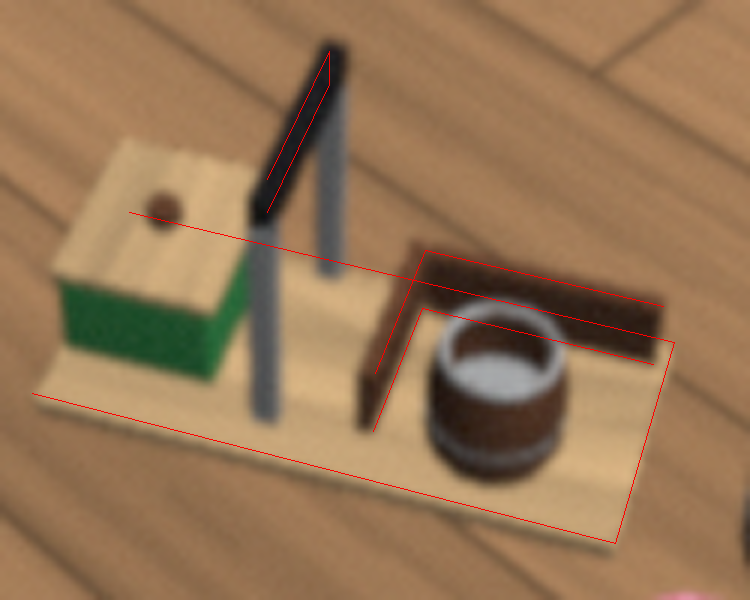

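View pics/ov_side.png

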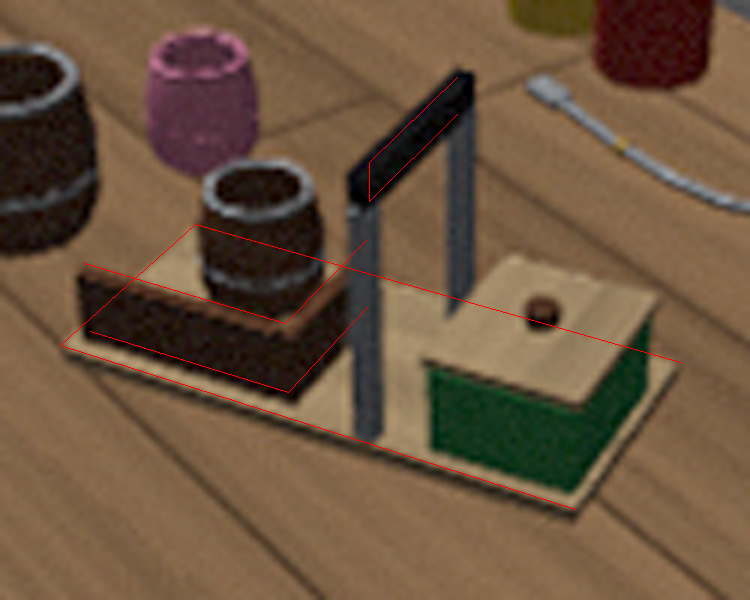

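```bash
cat >> h.py <<'E'
from scipy.spatial.transform import Rotation as Rot
def tool(target,yaw=None):
    s=telemetry.sense(); q=s['ee_rot']; M=Rot.from_quat([q[1],q[2],q[3],q[0]]).as_matrix()
    y0=np.degrees(np.arctan2(M[1,0],M[0,0]))
    d=M.T@(np.array(target)-s['eef_pos'])/10
    print('t',round(s['time_s'],2),'tcp',s['eef_pos'].round(1),'yaw',y0.round(2),'F',s['force'].round(1),'grip',round(s['grip_width'],3),'joints',s['joints'].round(2))
    print('delta cm',d.round(2),'tilt',M[:,1].round(4), 'twist y', None if yaw is None else round(-np.radians((yaw-y0+180)%360-180),4))
    return d
E
python3 - <<'E'
from h import *
c=dict(np.load('cap_scene.npz'));P=pts(c)
for nm,(u,v,a,b) in dict(thermos=(480,275,22,35),can=(628,240,12,25),).items():
    Q=P[v-b:v+b,u-a:u+a].reshape(-1,3); Q=Q[Q[:,2]>40]; lo,hi=np.percentile(Q,[2,98],axis=0); print(nm,lo.round(),hi.round())
tool((526,145,200),-18.4)
E
```

```text
thermos [447. 425.  46.] [484. 507. 260.]
can [  1. 652.  48.] [ 73. 737. 152.]
t 0.15 tcp [144.4 504.6 230.9] yaw 74.03 F [-0.2 -0.4  0.3] grip 1.005 joints [ 1.07  0.31  1.5   0.    1.33 -0.22]
delta cm [-24.06   3.1  -46.58] tilt [-5.e-04 -9.e-04 -1.e+00] twist y 1.6131
```

```bash
python3 -m handwheel '[{"delta_pos":[-1,0.2,-2],"twist":[0,0.1,0],"jaw":0.9},{"delta_pos":[-2.8,0.4,-5.4],"twist":[0,0.2,0],"jaw":0.8},{"delta_pos":[-4.6,0.6,-9],"twist":[0,0.32,0],"jaw":0.7},{"delta_pos":[-6.4,0.8,-12.5],"twist":[0,0.44,0],"jaw":0.6},{"delta_pos":[-8.2,1,-16],"twist":[0,0.56,0],"jaw":0.6},{"delta_pos":[-10,1.2,-19.5],"twist":[0,0.68,0],"jaw":0.6},{"delta_pos":[-11.8,1.4,-23],"twist":[0,0.8,0],"jaw":0.6},{"delta_pos":[-13.6,1.6,-26.5],"twist":[0,0.92,0],"jaw":0.6},{"delta_pos":[-15.4,1.8,-30],"twist":[0,1.02,0],"jaw":0.6},{"delta_pos":[-16.8,2,-32.6],"twist":[0,1.12,0],"jaw":0.6}]'
python3 -c "
from h import *
tool((526,145,150),-18.4)"
```

```text
time_s: 0.98
eef_pos: [413.4, 251.3, 211.1]
ee_rot: [-0.705, 0.705, 0.059, -0.058]
force: [0.1, 1.6, 1.0]
grip_width: 0.599
t 0.98 tcp [413.4 251.3 211.1] yaw 9.49 F [0.1 1.6 1. ] grip 0.599 joints [ 0.3   0.24  1.65 -0.    1.25  0.14]
delta cm [  9.35   6.11 -12.34] tilt [ 1.e-04 -3.e-04 -1.e+00] twist y 0.4868
```

```bash
python3 -m handwheel '[{"delta_pos":[1.5,0.5,-2],"twist":[0,0.08,0],"jaw":0.6},{"delta_pos":[3.4,1,-4.5],"twist":[0,0.18,0],"jaw":0.6},{"delta_pos":[5.4,2,-7],"twist":[0,0.28,0],"jaw":0.6},{"delta_pos":[7.2,3,-9.5],"twist":[0,0.38,0],"jaw":0.6},{"delta_pos":[8.6,4.5,-11.5],"twist":[0,0.46,0],"jaw":0.6},{"delta_pos":[9.3,5.5,-12.3],"twist":[0,0.487,0],"jaw":0.6},{"delta_pos":[9.3,6.1,-12.3],"twist":[0,0.487,0],"jaw":0.6},{"delta_pos":[9.3,6.1,-12.3],"twist":[0,0.487,0],"jaw":0.6},{"delta_pos":[9.3,6.1,-12.3],"twist":[0,0.487,0],"jaw":0.6},{"delta_pos":[9.3,6.1,-12.3],"twist":[0,0.487,0],"jaw":0.6}]'
python3 - <<'E'
from h import *
tool((526,145,28),-18.4)
for n in ['scene','side','wrist']: c=cap(n,n+'1.png')
E
```

```text
time_s: 1.82
eef_pos: [523.9, 149.3, 151.2]
ee_rot: [0.699, -0.698, 0.11, -0.11]
force: [-0.7, -0.2, 0.5]
grip_width: 0.597
t 1.82 tcp [523.9 149.3 151.2] yaw -17.9 F [-0.7 -0.2  0.5] grip 0.597 joints [0.06 0.43 1.55 0.   1.16 0.37]
delta cm [ 0.32 12.32 -0.36] tilt [ 1.e-03  2.e-04 -1.e+00] twist y 0.0087
```

View pics/wrist1.png

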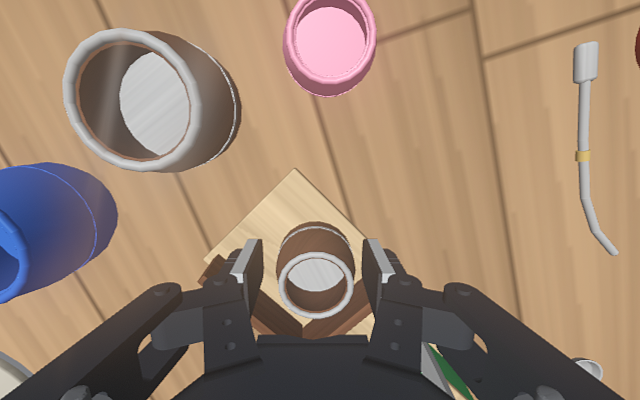

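The wrist view shows the target gourd centred between the pads at about (316,265). The tray's outer corner is at (295,170) and the stop corner is below it. I'll check the gourd position with wrist depth.

```bash
python3 - <<'E'
from h import *
c=dict(np.load('cap_wrist.npz'));P=pts(c)
s=P[245:322,270:362].reshape(-1,3); m=(s[:,2]>76)&(s[:,2]<90); Q=s[m]
r=cv2.minEnclosingCircle(Q[:,:2].astype(np.float32)); print('rim',r,np.median(Q[:,2]),m.sum())
print('board corner',P[171:176,293:299].reshape(-1,3)[::6].round(1), 'board z',P[215,262].round(1))
from fit import T
for n,p in (('fit',(522.5,-34.5,2.0353)),): print(T(p,[(190,-85,12),(115.4,-40,12)]).round(1))
E
```

```text
rim ((507.16424560546875, 87.24113464355469), 31.287752151489258) 82.88794949967246 1902
board corner [[511.5 170.7  11.3]
 [511.2 169.8  11.4]
 [510.7 168.7  10.4]
 [510.6 168.   12.1]
 [510.2 166.9  11.1]] board z [466.9 137.6  10.9]
[[513.4 173.4  12. ]
 [506.6  86.6  12. ]]
```

```bash
python3 -m handwheel '[{"delta_pos":[0.1,1,0],"twist":[0,0,0],"jaw":0.6},{"delta_pos":[0.3,3,0],"twist":[0,0,0],"jaw":0.6},{"delta_pos":[0.3,5.2,0],"twist":[0,0,0],"jaw":0.6},{"delta_pos":[0.3,7.4,0],"twist":[0,0,0],"jaw":0.6},{"delta_pos":[0.3,9.4,0],"twist":[0,0,0],"jaw":0.6},{"delta_pos":[0.3,11,0],"twist":[0,0,0],"jaw":0.6},{"delta_pos":[0.3,12,0],"twist":[0,0,0],"jaw":0.6},{"delta_pos":[0.3,12.3,0],"twist":[0,0,0],"jaw":0.6},{"delta_pos":[0.3,12.3,0],"twist":[0,0,0],"jaw":0.6},{"delta_pos":[0.3,12.3,0],"twist":[0,0,0],"jaw":0.6}]'
python3 - <<'E'
from h import *
tool((517.9,121.3,28),-18.4)
tool((492.9,82.6,28),-18.4)
cap('wrist','wrist2.png'); cap('side','side2.png')
E
```

```text
time_s: 2.8
eef_pos: [527.6, 147.4, 28.0]
ee_rot: [0.698, -0.698, 0.11, -0.111]
force: [0.6, -0.2, -0.3]
grip_width: 0.597
t 2.8 tcp [527.6 147.4  28. ] yaw -18.04 F [ 0.6 -0.2 -0.3] grip 0.597 joints [ 0.06  0.6   1.64 -0.    0.89  0.37]
delta cm [-0.12 -0.01 -2.78] tilt [ 1.2e-03  1.0e-04 -1.0e+00] twist y 0.0063
t 2.8 tcp [527.6 147.4  28. ] yaw -18.04 F [ 0.6 -0.2 -0.3] grip 0.597 joints [ 0.06  0.6   1.64 -0.    0.89  0.37]
delta cm [-1.3  -0.01 -7.23] tilt [ 1.2e-03  1.0e-04 -1.0e+00] twist y 0.0063
```

View pics/wrist2.png

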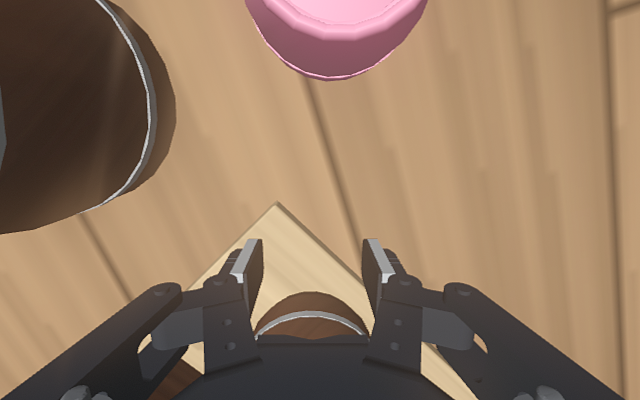

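View pics/side2.png

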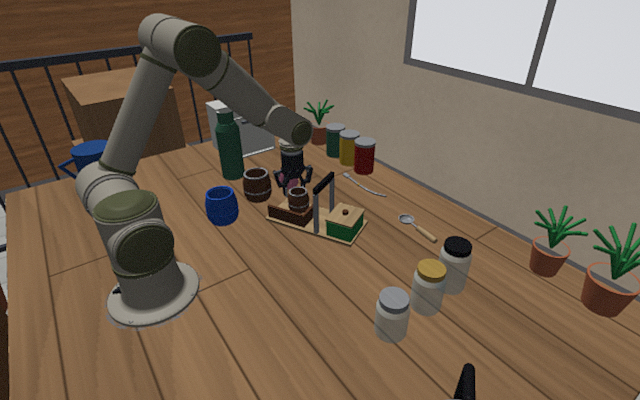

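```bash
python3 -m handwheel '[{"delta_pos":[0,0,-0.6],"twist":[0,0,0],"jaw":0.6},{"delta_pos":[-0.1,0,-1.2],"twist":[0,0,0],"jaw":0.6},{"delta_pos":[-0.1,0,-1.7],"twist":[0,0,0],"jaw":0.6},{"delta_pos":[-0.1,0,-2.1],"twist":[0,0,0],"jaw":0.6},{"delta_pos":[-0.1,0,-2.5],"twist":[0,0,0],"jaw":0.6},{"delta_pos":[-0.1,0,-2.9],"twist":[0,0,0],"jaw":0.6},{"delta_pos":[-0.2,0,-3.3],"twist":[0,0,0],"jaw":0.6},{"delta_pos":[-0.3,0,-3.7],"twist":[0,0,0],"jaw":0.6},{"delta_pos":[-0.4,0,-4.1],"twist":[0,0,0],"jaw":0.6},{"delta_pos":[-0.5,0,-4.4],"twist":[0,0,0],"jaw":0.6}]'
python3 - <<'E'
from h import *
tool((492.9,82.6,28),-18.4)
cap('wrist','wrist3.png'); c=cap('scene','scene3.png'); cv2.imwrite('pics/s3z.png',cv2.resize(c['frame'][140:270,250:400,::-1],None,fx=5,fy=4.6,interpolation=cv2.INTER_CUBIC))
E
```

```text
time_s: 3.73
eef_pos: [508.7, 106.7, 27.4]
ee_rot: [0.698, -0.698, 0.111, -0.111]
force: [1.3, 1.9, 0.9]
grip_width: 0.6
t 3.73 tcp [508.7 106.7  27.4] yaw -18.05 F [1.3 1.9 0.9] grip 0.6 joints [-0.02  0.56  1.73  0.    0.85  0.3 ]
delta cm [-0.75 -0.06 -2.78] tilt [ 3.e-04  1.e-04 -1.e+00] twist y 0.0061
```

View pics/s3z.png

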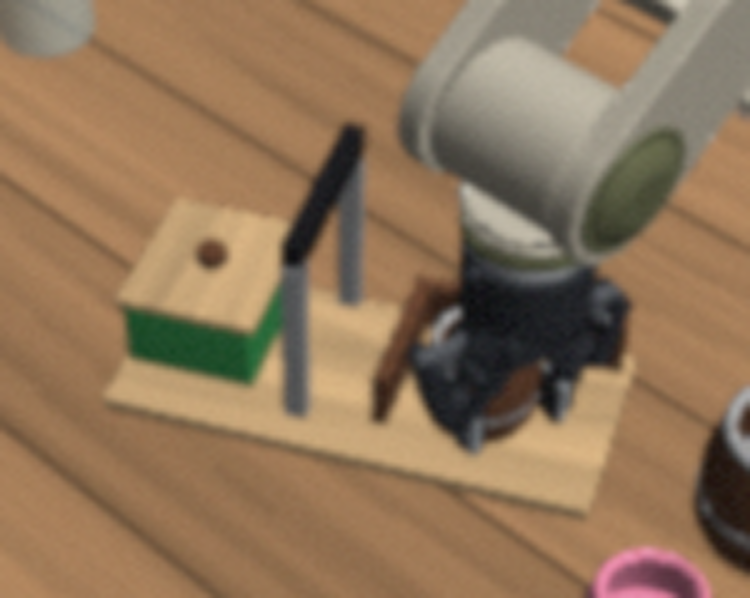

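```bash
python3 -m handwheel '[{"delta_pos":[-0.1,0,-0.3],"twist":[0,0,0],"jaw":0.6},{"delta_pos":[-0.2,0,-0.7],"twist":[0,0,0],"jaw":0.6},{"delta_pos":[-0.3,0,-1.1],"twist":[0,0,0],"jaw":0.6},{"delta_pos":[-0.4,0,-1.4],"twist":[0,0,0],"jaw":0.6},{"delta_pos":[-0.5,0,-1.7],"twist":[0,0,0],"jaw":0.6},{"delta_pos":[-0.6,0,-2],"twist":[0,0,0],"jaw":0.6},{"delta_pos":[-0.6,0,-2.2],"twist":[0,0,0],"jaw":0.6},{"delta_pos":[-0.7,0,-2.4],"twist":[0,0,0],"jaw":0.6},{"delta_pos":[-0.7,0,-2.5],"twist":[0,0,0],"jaw":0.6},{"delta_pos":[-0.7,0,-2.5],"twist":[0,0,0],"jaw":0.6}]'
python3 - <<'E'
from h import *
tool((492.9,82.6,28),-18.4)
cap('wrist','wrist4.png'); 
for n,(a,b) in dict(scene=(250,140),side=(240,130)).items():
    c=cap(n); cv2.imwrite('pics/%s4z.png'%n,cv2.resize(c['frame'][b:b+130,a:a+150,::-1],None,fx=5,fy=4.6,interpolation=cv2.INTER_CUBIC))
E
```

```text
time_s: 4.67
eef_pos: [494.2, 85.2, 27.3]
ee_rot: [-0.698, 0.698, -0.111, 0.111]
force: [-0.1, -0.8, -0.5]
grip_width: 0.601
t 4.67 tcp [494.2  85.2  27.3] yaw -18.06 F [-0.1 -0.8 -0.5] grip 0.601 joints [-0.06  0.53  1.78 -0.    0.83  0.25]
delta cm [-0.04 -0.07 -0.29] tilt [-5.e-04 -1.e-04 -1.e+00] twist y 0.006
```

View pics/scene4z.png

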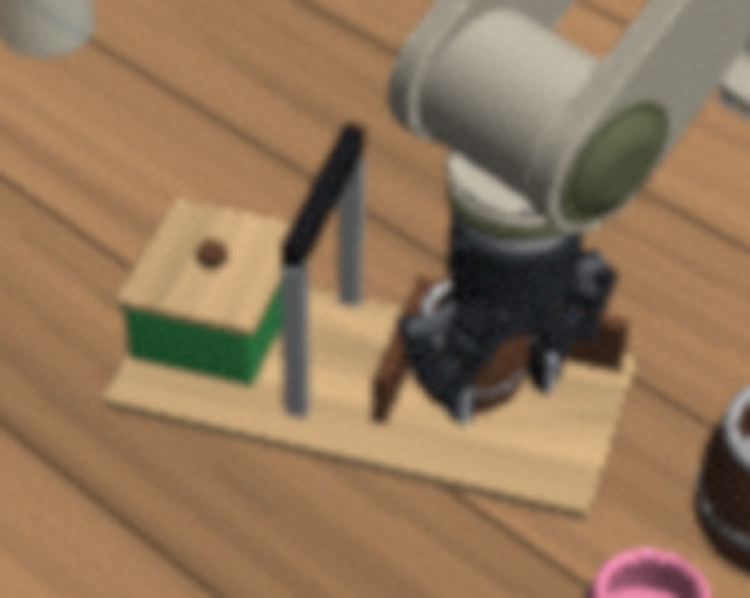

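View pics/side4z.png

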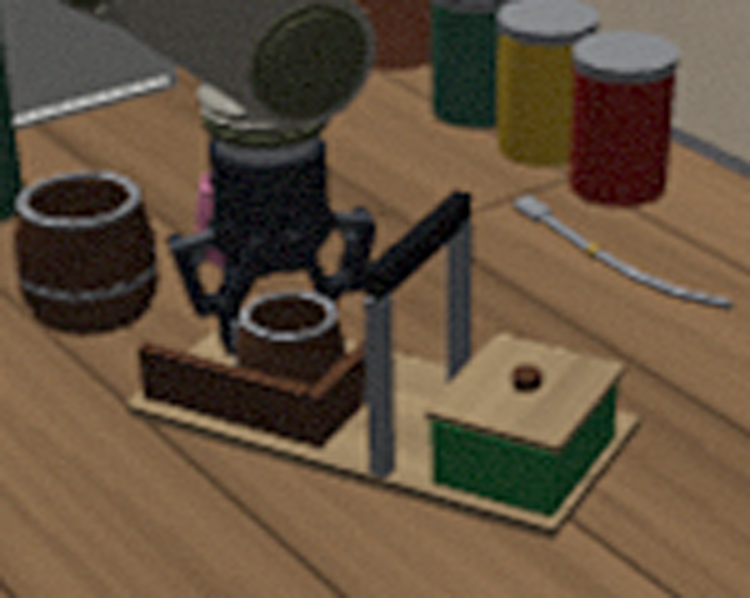

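```bash
python3 - <<'E'
from h import *
from fit import proj
from scipy.optimize import least_squares
c=dict(np.load('cap_side.npz'))
px=np.array([(289.5)/5-.5+240,(315.5)/4.6-.5+130])
g=least_squares(lambda q:proj(c,[[q[0],q[1],82]])[0]-px,[490,50]).x
for p in ((522.6,-34.5,2.0353),(523.8,-34.1,2.0321)):
    d=g-p[:2];C,S=np.cos(p[2]),np.sin(p[2]); print(g,C*d[0]+S*d[1],-S*d[0]+C*d[1])
E
python3 -m handwheel '[{"delta_pos":[0,0,-0.05],"twist":[0,0,0],"jaw":0.6},{"delta_pos":[0,0,-0.1],"twist":[0,0,0],"jaw":0.6},{"delta_pos":[0,0,-0.15],"twist":[0,0,0],"jaw":0.6},{"delta_pos":[0,0,-0.2],"twist":[0,0,0],"jaw":0.6},{"delta_pos":[0,0,-0.25],"twist":[0,0,0],"jaw":0.6},{"delta_pos":[0,0,-0.3],"twist":[0,0,0],"jaw":0.6},{"delta_pos":[0,0,-0.3],"twist":[0,0,0],"jaw":0.6},{"delta_pos":[0,0,-0.3],"twist":[0,0,0],"jaw":0.6},{"delta_pos":[0,0,-0.3],"twist":[0,0,0],"jaw":0.6},{"delta_pos":[0,0,-0.3],"twist":[0,0,0],"jaw":0.6}]'
```

```text
[482.00780214  50.8910164 ] 94.52778457525861 -1.9621805204477312
[482.00780214  50.8910164 ] 94.7095294379767 -0.40706815650930395
time_s: 5.65
eef_pos: [493.4, 82.7, 27.3]
ee_rot: [0.698, -0.698, 0.111, -0.111]
force: [0.1, 4.9, -0.7]
grip_width: 0.601
```

```bash
python3 -m handwheel '[{"delta_pos":[0,0,-0.05],"twist":[0,0,0],"jaw":0.6},{"delta_pos":[0,0,-0.1],"twist":[0,0,0],"jaw":0.6},{"delta_pos":[0,0,-0.15],"twist":[0,0,0],"jaw":0.6},{"delta_pos":[0,0,-0.15],"twist":[0,0,0],"jaw":0.6},{"delta_pos":[0,0,-0.15],"twist":[0,0,0],"jaw":0.6},{"delta_pos":[0,0,-0.15],"twist":[0,0,0],"jaw":0.6},{"delta_pos":[0,0,-0.15],"twist":[0,0,0],"jaw":0.6},{"delta_pos":[0,0,-0.15],"twist":[0,0,0],"jaw":0.6},{"delta_pos":[0,0,-0.15],"twist":[0,0,0],"jaw":0.6},{"delta_pos":[0,0,-0.15],"twist":[0,0,0],"jaw":0.6}]'
python3 - <<'E'
from h import *
tool((492.9,82.6,28),-18.4)
for i in range(4): 
    c=cap('side'); print(telemetry.sense()['force'].round(1))
cv2.imwrite('pics/side5z.png',cv2.resize(c['frame'][160:250,255:365,::-1],None,fx=7,fy=6.6,interpolation=cv2.INTER_CUBIC))
E
```

```text
time_s: 6.48
eef_pos: [493.0, 81.1, 27.3]
ee_rot: [-0.698, 0.698, -0.111, 0.111]
force: [-1.2, 2.8, -1.6]
grip_width: 0.601
t 6.48 tcp [493.   81.1  27.3] yaw -18.05 F [-1.2  2.8 -1.6] grip 0.601 joints [-0.07  0.53  1.79 -0.    0.83  0.24]
delta cm [-0.06 -0.07  0.14] tilt [-1.e-04 -1.e-04 -1.e+00] twist y 0.0062
[ 0.1  2.8 -1.4]
[ 0.4  3.6 -1.8]
[-0.2  2.5 -0.9]
[-0.3  2.9 -1.4]
```

View pics/side5z.png

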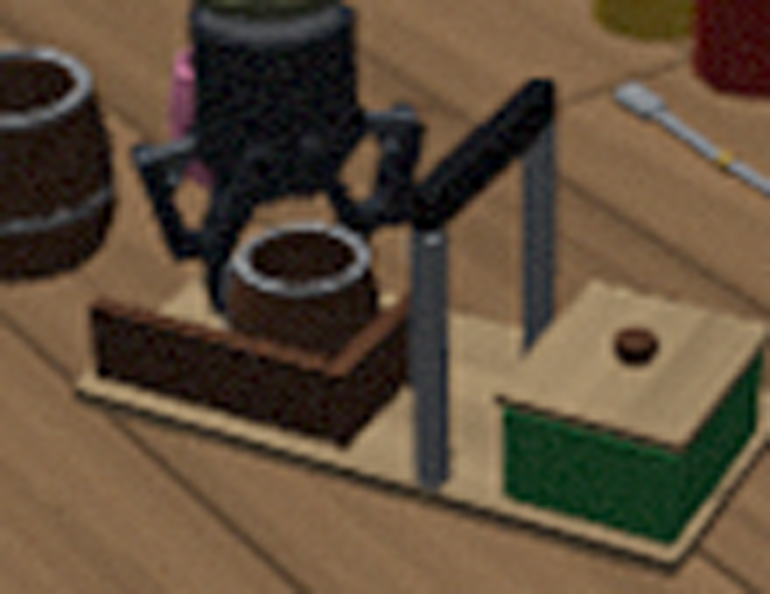

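Steady resistance of about 3 N suggests the gourd is against both stops. I'll back off, rise, and measure without the arm in the way.

```bash
python3 -m handwheel '[{"delta_pos":[0,0,0.2],"twist":[0,0,0],"jaw":0.6},{"delta_pos":[0,0,0.8],"twist":[0,0,0],"jaw":0.6},{"delta_pos":[0,0,2],"twist":[0,0,0],"jaw":0.6},{"delta_pos":[0,0,3.5],"twist":[0,0,0],"jaw":0.6},{"delta_pos":[0,0,5],"twist":[0,0,0],"jaw":0.6},{"delta_pos":[0,-2,6.5],"twist":[0,0,0],"jaw":0.6},{"delta_pos":[0,-5,7.5],"twist":[0,0,0],"jaw":0.6},{"delta_pos":[0,-8.5,8],"twist":[0,0,0],"jaw":0.6},{"delta_pos":[0,-12,8],"twist":[0,0,0],"jaw":0.6},{"delta_pos":[0,-15.5,8],"twist":[0,0,0],"jaw":0.8}]'
python3 -m handwheel '[{"delta_pos":[0,-2,1],"twist":[0,0,0],"jaw":0.8},{"delta_pos":[0,-4,3],"twist":[0,0.1,0],"jaw":0.8},{"delta_pos":[0,-4,4],"twist":[0,0.2,0],"jaw":0.8},{"delta_pos":[0,-4,4],"twist":[0,0.3,0],"jaw":0.8},{"delta_pos":[0,-4,4],"twist":[0,0.4,0],"jaw":0.8},{"delta_pos":[0,-4,4],"twist":[0,0.5,0],"jaw":0.8},{"delta_pos":[0,-4,4],"twist":[0,0.6,0],"jaw":0.8},{"delta_pos":[0,-4,4],"twist":[0,0.7,0],"jaw":0.8},{"delta_pos":[0,-4,4],"twist":[0,0.78,0],"jaw":0.8},{"delta_pos":[0,-4,4],"twist":[0,0.78,0],"jaw":0.8}]'
python3 - <<'E'
from h import *
tool((522.5,-34.5,240),-63.4)
for n,(a,b) in dict(scene=(265,160),side=(255,160)).items():
    c=cap(n); cv2.imwrite('pics/%s6z.png'%n,cv2.resize(c['frame'][b:b+100,a:a+125,::-1],None,fx=5,fy=5,interpolation=cv2.INTER_CUBIC))
cap('wrist','wrist6.png')
E
```

```text
time_s: 7.52
eef_pos: [517.7, 158.4, 184.1]
ee_rot: [-0.698, 0.698, -0.11, 0.111]
force: [0.9, -0.4, -0.4]
grip_width: 0.727
time_s: 8.35
eef_pos: [530.3, 196.1, 222.4]
ee_rot: [0.603, -0.603, 0.369, -0.369]
force: [-0.2, 0.0, -0.8]
grip_width: 0.799
t 8.35 tcp [530.3 196.1 222.4] yaw -62.87 F [-0.2  0.  -0.8] grip 0.799 joints [ 0.15  0.41  1.39 -0.    1.35  1.24]
delta cm [ 20.17  -1.76 -11.2 ] tilt [ 3.e-04 -2.e-04 -1.e+00] twist y 0.0092
```

View pics/scene6z.png

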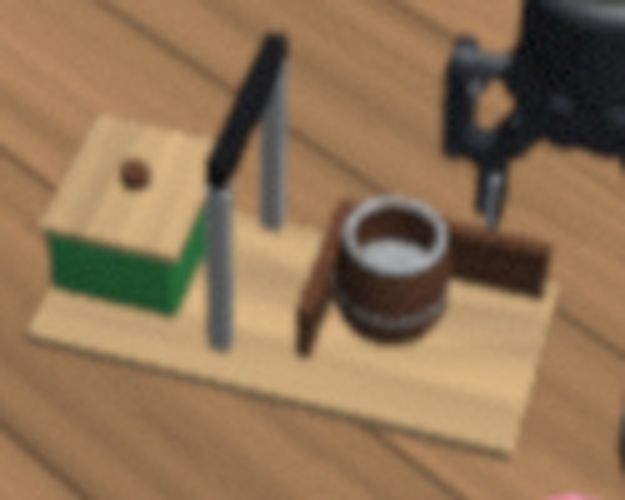

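View pics/side6z.png

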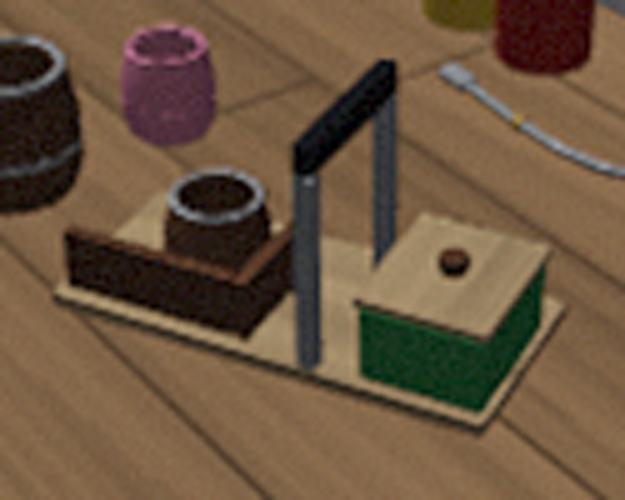

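View pics/wrist6.png

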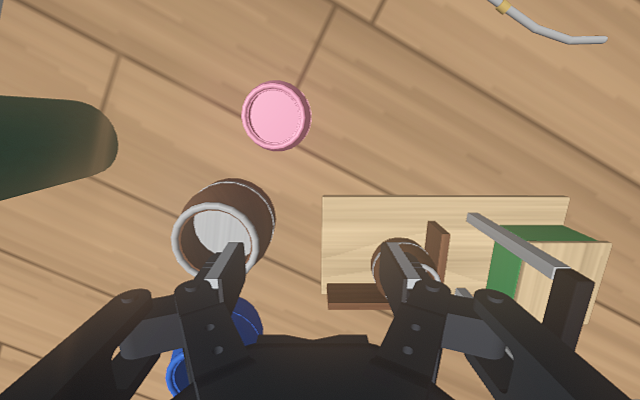

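```bash
python3 -m handwheel '[{"delta_pos":[1,-0.5,-1],"twist":[0,0,0],"jaw":0.8},{"delta_pos":[3,-2,-2.5],"twist":[0,0,0],"jaw":0.8},{"delta_pos":[5,-3,-5],"twist":[0,0,0],"jaw":0.8},{"delta_pos":[7,-3,-7],"twist":[0,0,0],"jaw":0.8},{"delta_pos":[9,-3,-9],"twist":[0,0.01,0],"jaw":0.8},{"delta_pos":[11,-3,-11],"twist":[0,0.01,0],"jaw":0.8},{"delta_pos":[12,-3,-13],"twist":[0,0.01,0],"jaw":0.8},{"delta_pos":[12,-3,-14],"twist":[0,0.01,0],"jaw":0.8},{"delta_pos":[12,-3,-14],"twist":[0,0.01,0],"jaw":0.8},{"delta_pos":[12,-3,-14],"twist":[0,0.01,0],"jaw":0.8}]'
python3 - <<'E'
from h import *
tool((522.5,-34.5,240),-63.4)
cap('wrist','wrist7.png')
E
```

```text
time_s: 9.33
eef_pos: [460.7, 24.6, 252.8]
ee_rot: [0.602, -0.602, 0.371, -0.371]
force: [0.0, 1.0, 0.2]
grip_width: 0.8
t 9.33 tcp [460.7  24.6 252.8] yaw -63.31 F [0.  1.  0.2] grip 0.8 joints [-0.2   0.15  1.64  0.    1.34  0.9 ]
delta cm [8.05 1.28 2.87] tilt [ 0.001  0.    -1.   ] twist y 0.0016
```

View pics/wrist7.png

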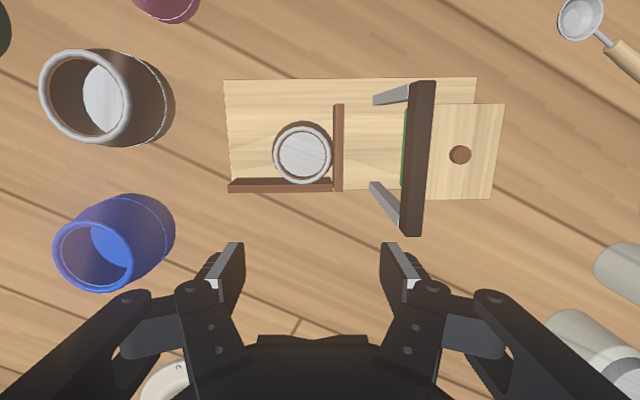

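Excellent top view: gourd rim at (303,153) in the corner, wall tops at (338,147) and (285,188), bar at (418,158). Next, the numbers.

```bash
cat > m.py <<'E'
from h import *
c=dict(np.load('cap_wrist.npz'));P=pts(c)
s=P[118:190,268:336].reshape(-1,3); Q=s[(s[:,2]>78)&(s[:,2]<90)]
g,r=cv2.minEnclosingCircle(Q[:,:2].astype(np.float32)); print('rim',g,r,np.median(Q[:,2]))
s=P[75:240,395:442].reshape(-1,3); B=s[(s[:,2]>165)&(s[:,2]<185)]
rc=cv2.minAreaRect(B[:,:2].astype(np.float32)); print('bar',rc,np.median(B[:,2]))
W=P[104:192,330:348].reshape(-1,3); W1=W[(W[:,2]>50)&(W[:,2]<64)]; print('wall1',cv2.minAreaRect(W1[:,:2].astype(np.float32)),np.median(W1[:,2]),len(W1))
W=P[176:196,225:348].reshape(-1,3); W2=W[(W[:,2]>50)&(W[:,2]<64)]; r2=cv2.minAreaRect(W2[:,:2].astype(np.float32));print('wall2',r2,np.median(W2[:,2]),len(W2))
bp=cv2.boxPoints(rc); e=sorted([(np.linalg.norm(bp[i]-bp[i-1]),bp[i]-bp[i-1]) for i in (0,1)],key=lambda t:t[0])[-1][1]
yd=e/np.linalg.norm(e); yd=yd*np.sign(-yd[0]); xd=np.array([yd[1],-yd[0]]); print('yaw',np.degrees(np.arctan2(xd[1],xd[0])))
tp=lambda X:np.stack([(X-np.array(rc[0]))@xd,(X-np.array(rc[0]))@yd],-1)
print('gourd rel bar centre',tp(np.array(g)));
for n,Wx in(('w1',W1),('w2',W2)):
    t=tp(Wx[:,:2]); print(n,np.percentile(t,[1,99],axis=0).round(1))
print('bar z-range,t',np.percentile(tp(B[:,:2]),[1,99],axis=0).round(1))
E
python3 m.py
```

```text
rim (481.44891357421875, 45.57791519165039) 30.854692459106445 83.16446090010606
bar ((527.3776245117188, -34.208126068115234), (119.5000228881836, 15.029623985290527), 27.056041717529297) 173.2601017316298
wall1 ((501.8128356933594, 12.832071304321289), (98.74840545654297, 15.886038780212402), 27.364044189453125) 56.41386045422596 859
wall2 ((438.4388427734375, 47.98499298095703), (20.082042694091797, 136.71165466308594), 28.118196487426758) 56.289103744536 1097
yaw 117.05604
gourd rel bar centre [91.94563738  4.61075564]
w1 [[ 45.7 -47.4]
 [ 60.7  50.1]]
w2 [[ 46.6  32.9]
 [180.6  51.2]]
bar z-range,t [[ -6.5 -58.8]
 [  7.2  57.5]]
```

```bash
python3 -c "
from h import *
tool((522.8,-35.7,230),-63.1)"
```

```text
t 9.38 tcp [461.   24.9 252.6] yaw -63.27 F [0.  0.3 0.4] grip 0.8 joints [-0.2   0.16  1.64  0.    1.34  0.9 ]
delta cm [8.19 2.27 2.79] tilt [ 8.e-04  1.e-04 -1.e+00] twist y -0.003
```

```bash
python3 -m handwheel '[{"delta_pos":[1,0,0.4],"twist":[0,0,0],"jaw":0.7},{"delta_pos":[2.5,0,1],"twist":[0,0,0],"jaw":0.6},{"delta_pos":[4.5,0.5,1.6],"twist":[0,0,0],"jaw":0.6},{"delta_pos":[6.2,1,2.2],"twist":[0,0,0],"jaw":0.6},{"delta_pos":[7.5,1.5,2.6],"twist":[0,0,0],"jaw":0.6},{"delta_pos":[8.2,2.2,2.8],"twist":[0,0,0],"jaw":0.6},{"delta_pos":[8.2,2.3,2.8],"twist":[0,0,0],"jaw":0.6},{"delta_pos":[8.2,2.3,2.8],"twist":[0,0,0],"jaw":0.6},{"delta_pos":[8.2,2.3,2.8],"twist":[0,0,0],"jaw":0.6},{"delta_pos":[8.2,2.3,2.8],"twist":[0,0,0],"jaw":0.6}]'
python3 - <<'E'
from h import *
tool((522.8,-35.7,144),-63.1)
cap('wrist','wrist8.png')
E
```

```text
time_s: 10.22
eef_pos: [522.5, -35.7, 229.8]
ee_rot: [0.602, -0.602, 0.371, -0.371]
force: [0.6, -0.3, -0.1]
grip_width: 0.598
t 10.22 tcp [522.5 -35.7 229.8] yaw -63.26 F [ 0.6 -0.3 -0.1] grip 0.598 joints [-0.29  0.31  1.5   0.    1.33  0.81]
delta cm [0.01 8.58 0.02] tilt [ 7.e-04 -2.e-04 -1.e+00] twist y -0.0028
```

View pics/wrist8.png

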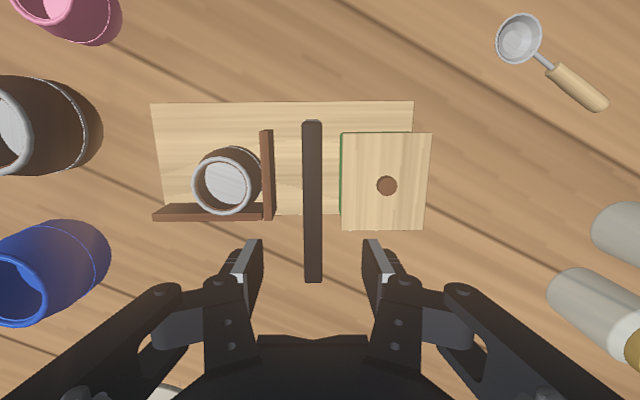

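The bar is centred at column 312 between the pads, so I can descend and close.

```bash
python3 -m handwheel '[{"delta_pos":[0,0.8,0],"twist":[0,0,0],"jaw":0.6},{"delta_pos":[0,2.2,0],"twist":[0,0,0],"jaw":0.6},{"delta_pos":[0,3.8,0],"twist":[0,0,0],"jaw":0.6},{"delta_pos":[0,5.3,0],"twist":[0,0,0],"jaw":0.6},{"delta_pos":[0,6.7,0],"twist":[0,0,0],"jaw":0.6},{"delta_pos":[0,7.8,0],"twist":[0,0,0],"jaw":0.6},{"delta_pos":[0,8.5,0],"twist":[0,0,0],"jaw":0.6},{"delta_pos":[0,8.6,0],"twist":[0,0,0],"jaw":0.6},{"delta_pos":[0,8.6,0],"twist":[0,0,0],"jaw":0.6},{"delta_pos":[0,8.6,0],"twist":[0,0,0],"jaw":0.6}]' 60
python3 - <<'E'
from h import *
tool((522.8,-35.7,144),-63.1)
cap('wrist','wrist9.png')
E
```

```text
time_s: 11.1
eef_pos: [522.9, -36.3, 143.9]
ee_rot: [0.602, -0.602, 0.371, -0.371]
force: [-0.4, 0.2, -0.4]
grip_width: 0.603
t 11.1 tcp [522.9 -36.3 143.9] yaw -63.31 F [-0.4  0.2 -0.4] grip 0.603 joints [-0.29  0.4   1.62 -0.    1.12  0.81]
delta cm [-0.06 -0.01  0.02] tilt [ 1.1e-03 -3.0e-04 -1.0e+00] twist y -0.0036
```

View pics/wrist9.png

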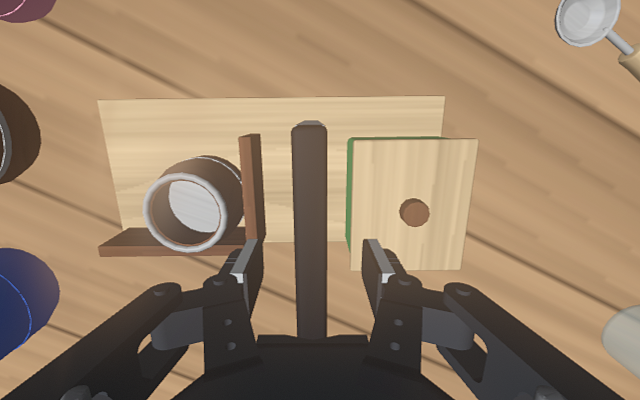

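```bash
python3 -m handwheel '[{"delta_pos":[0,0,0],"twist":[0,0,0],"jaw":0.5},{"delta_pos":[0,0,0],"twist":[0,0,0],"jaw":0.42},{"delta_pos":[0,0,0],"twist":[0,0,0],"jaw":0.36},{"delta_pos":[0,0,0],"twist":[0,0,0],"jaw":0.3},{"delta_pos":[0,0,0],"twist":[0,0,0],"jaw":0.26},{"delta_pos":[0,0,0],"twist":[0,0,0],"jaw":0.22},{"delta_pos":[0,0,0],"twist":[0,0,0],"jaw":0.18},{"delta_pos":[0,0,0],"twist":[0,0,0],"jaw":0.14},{"delta_pos":[0,0,0],"twist":[0,0,0],"jaw":0.1},{"delta_pos":[0,0,0],"twist":[0,0,0],"jaw":0}]' 40
python3 -m handwheel '[{"delta_pos":[0,0,0],"twist":[0,0,0],"jaw":0},{"delta_pos":[0,0,0],"twist":[0,0,0],"jaw":0},{"delta_pos":[0,0,0],"twist":[0,0,0],"jaw":0},{"delta_pos":[0,0,0],"twist":[0,0,0],"jaw":0},{"delta_pos":[0,0,0],"twist":[0,0,0],"jaw":0},{"delta_pos":[0,0,0],"twist":[0,0,0],"jaw":0},{"delta_pos":[0,0,0],"twist":[0,0,0],"jaw":0},{"delta_pos":[0,0,0],"twist":[0,0,0],"jaw":0},{"delta_pos":[0,0,0],"twist":[0,0,0],"jaw":0},{"delta_pos":[0,0,0],"twist":[0,0,0],"jaw":0}]' 90
python3 - <<'E'
from h import *
tool((522.8,-35.7,144),-63.1)
cap('wrist','wrist10.png')
c=cap('side'); a,b=255,140; cv2.imwrite('pics/side10z.png',cv2.resize(c['frame'][b:b+120,a:a+125,::-1],None,fx=5,fy=5,interpolation=cv2.INTER_CUBIC))
E
```

```text
time_s: 11.98
eef_pos: [522.4, -36.0, 143.3]
ee_rot: [0.602, -0.602, 0.371, -0.371]
force: [-1.8, 3.7, 1.8]
grip_width: 0.157
time_s: 12.82
eef_pos: [522.6, -36.0, 143.4]
ee_rot: [0.602, -0.602, 0.371, -0.371]
force: [-1.6, 4.6, 4.3]
grip_width: 0.147
t 12.82 tcp [522.6 -36.  143.4] yaw -63.31 F [-1.6  4.6  4.3] grip 0.147 joints [-0.29  0.4   1.62  0.    1.12  0.81]
delta cm [-0.02 -0.06  0.03] tilt [ 1.e-04  4.e-04 -1.e+00] twist y -0.0037
```

View pics/wrist10.png

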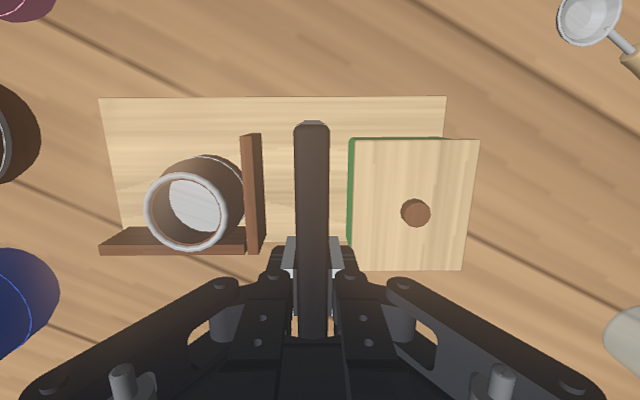

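View pics/side10z.png

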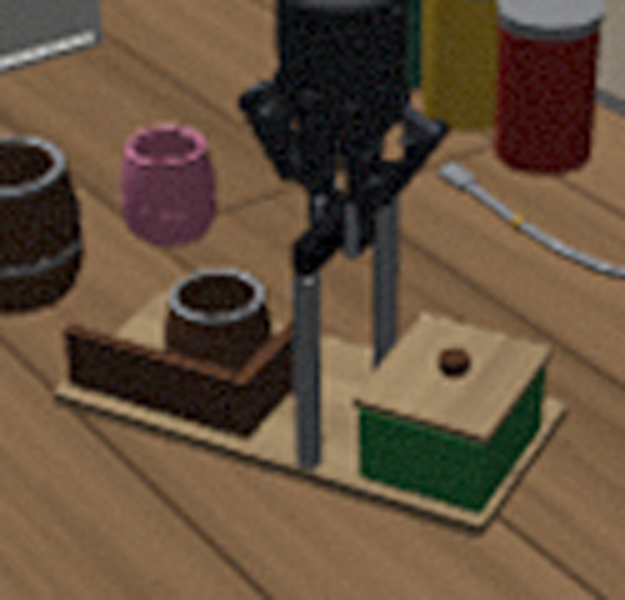

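```bash
python3 -m handwheel '[{"delta_pos":[0,-0.03,0],"twist":[0,0,0],"jaw":0},{"delta_pos":[0,-0.1,0],"twist":[0,0,0],"jaw":0},{"delta_pos":[0,-0.2,0],"twist":[0,0,0],"jaw":0},{"delta_pos":[0,-0.35,0],"twist":[0,0,0],"jaw":0},{"delta_pos":[0,-0.55,0],"twist":[0,0,0],"jaw":0},{"delta_pos":[0,-0.75,0],"twist":[0,0,0],"jaw":0},{"delta_pos":[0,-0.95,0],"twist":[0,0,0],"jaw":0},{"delta_pos":[0,-1.1,0],"twist":[0,0,0],"jaw":0},{"delta_pos":[0,-1.2,0],"twist":[0,0,0],"jaw":0},{"delta_pos":[0,-1.2,0],"twist":[0,0,0],"jaw":0}]' 110
python3 - <<'E'
from h import *
tool((522.8,-35.7,264),-63.1)
print(telemetry.sense()['wrist_torque'])
cap('wrist','wrist11.png')
c=cap('side'); a,b=255,140; cv2.imwrite('pics/side11z.png',cv2.resize(c['frame'][b:b+120,a:a+125,::-1],None,fx=5,fy=5,interpolation=cv2.INTER_CUBIC))
E
```

```text
time_s: 13.75
eef_pos: [522.6, -36.3, 155.6]
ee_rot: [0.602, -0.602, 0.371, -0.371]
force: [1.1, -0.9, -7.7]
grip_width: 0.147
t 13.75 tcp [522.6 -36.3 155.6] yaw -63.31 F [ 1.1 -0.9 -7.7] grip 0.147 joints [-0.29  0.38  1.61 -0.    1.15  0.81]
delta cm [ -0.04 -10.84   0.04] tilt [ 4.e-04 -2.e-04 -1.e+00] twist y -0.0037
[-0.0502772  -0.06856855 -0.01705041]
```

View pics/wrist11.png

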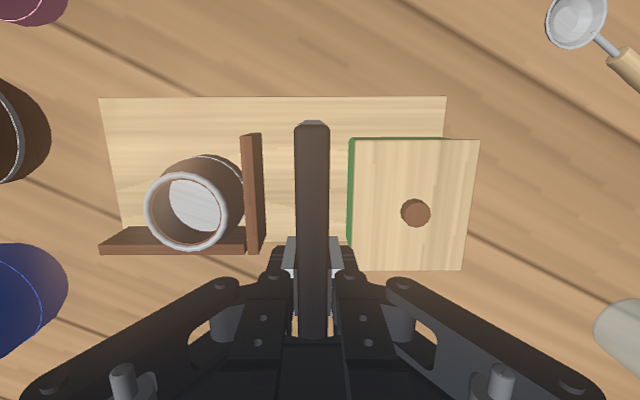

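View pics/side11z.png

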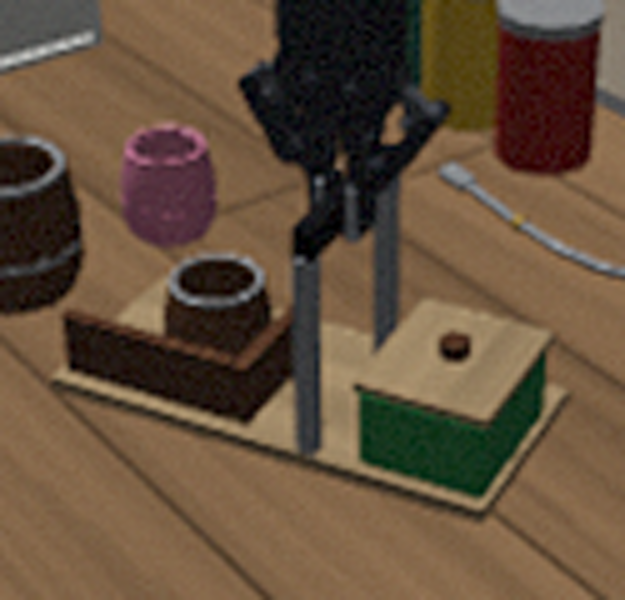

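The tray is clear and level: it carries about 8 N, and the wrist view is unchanged relative to the gripper. I'll lift the remaining 10.8 cm smoothly.

```bash
python3 -m handwheel '[{"delta_pos":[0,-0.05,0],"twist":[0,0,0],"jaw":0},{"delta_pos":[0,-0.2,0],"twist":[0,0,0],"jaw":0},{"delta_pos":[0,-0.5,0],"twist":[0,0,0],"jaw":0},{"delta_pos":[0,-0.9,0],"twist":[0,0,0],"jaw":0},{"delta_pos":[0,-1.4,0],"twist":[0,0,0],"jaw":0},{"delta_pos":[0,-1.9,0],"twist":[0,0,0],"jaw":0},{"delta_pos":[0,-2.4,0],"twist":[0,0,0],"jaw":0},{"delta_pos":[0,-2.9,0],"twist":[0,0,0],"jaw":0},{"delta_pos":[0,-3.4,0],"twist":[0,0,0],"jaw":0},{"delta_pos":[0,-3.9,0],"twist":[0,0,0],"jaw":0}]'
python3 -m handwheel '[{"delta_pos":[0,-0.5,0],"twist":[0,0,0],"jaw":0},{"delta_pos":[0,-1,0],"twist":[0,0,0],"jaw":0},{"delta_pos":[0,-1.5,0],"twist":[0,0,0],"jaw":0},{"delta_pos":[0,-2,0],"twist":[0,0,0],"jaw":0},{"delta_pos":[0,-2.5,0],"twist":[0,0,0],"jaw":0},{"delta_pos":[0,-3,0],"twist":[0,0,0],"jaw":0},{"delta_pos":[0,-3.5,0],"twist":[0,0,0],"jaw":0},{"delta_pos":[0,-4,0],"twist":[0,0,0],"jaw":0},{"delta_pos":[0,-4.5,0],"twist":[0,0,0],"jaw":0},{"delta_pos":[0,-5,0],"twist":[0,0,0],"jaw":0}]'
python3 -m handwheel '[{"delta_pos":[0,-0.5,0],"twist":[0,0,0],"jaw":0},{"delta_pos":[0,-0.9,0],"twist":[0,0,0],"jaw":0},{"delta_pos":[0,-1.3,0],"twist":[0,0,0],"jaw":0},{"delta_pos":[0,-1.6,0],"twist":[0,0,0],"jaw":0},{"delta_pos":[0,-1.8,0],"twist":[0,0,0],"jaw":0},{"delta_pos":[0,-1.9,0],"twist":[0,0,0],"jaw":0},{"delta_pos":[0,-1.9,0],"twist":[0,0,0],"jaw":0},{"delta_pos":[0,-1.9,0],"twist":[0,0,0],"jaw":0},{"delta_pos":[0,-1.9,0],"twist":[0,0,0],"jaw":0},{"delta_pos":[0,-1.9,0],"twist":[0,0,0],"jaw":0}]'
for i in 1 2 ; do :; done
python3 -m handwheel '[{"delta_pos":[0,0,0],"twist":[0,0,0],"jaw":0},{"delta_pos":[0,0,0],"twist":[0,0,0],"jaw":0},{"delta_pos":[0,0,0],"twist":[0,0,0],"jaw":0},{"delta_pos":[0,0,0],"twist":[0,0,0],"jaw":0},{"delta_pos":[0,0,0],"twist":[0,0,0],"jaw":0},{"delta_pos":[0,0,0],"twist":[0,0,0],"jaw":0},{"delta_pos":[0,0,0],"twist":[0,0,0],"jaw":0},{"delta_pos":[0,0,0],"twist":[0,0,0],"jaw":0},{"delta_pos":[0,0,0],"twist":[0,0,0],"jaw":0},{"delta_pos":[0,0,0],"twist":[0,0,0],"jaw":0}]'
python3 -m handwheel '[{"delta_pos":[0,0,0],"twist":[0,0,0],"jaw":0},{"delta_pos":[0,0,0],"twist":[0,0,0],"jaw":0},{"delta_pos":[0,0,0],"twist":[0,0,0],"jaw":0},{"delta_pos":[0,0,0],"twist":[0,0,0],"jaw":0},{"delta_pos":[0,0,0],"twist":[0,0,0],"jaw":0},{"delta_pos":[0,0,0],"twist":[0,0,0],"jaw":0},{"delta_pos":[0,0,0],"twist":[0,0,0],"jaw":0},{"delta_pos":[0,0,0],"twist":[0,0,0],"jaw":0},{"delta_pos":[0,0,0],"twist":[0,0,0],"jaw":0},{"delta_pos":[0,0,0],"twist":[0,0,0],"jaw":0}]'
python3 - <<'E'
from h import *
tool((522.8,-35.7,264),-63.1)
c=cap('wrist','wrist12.png'); P=pts(c)
A=P[100:135,130:230].reshape(-1,3); B=P[100:125,360:430].reshape(-1,3); 
print('board z +x side/-x side',np.median(A[:,2]),np.median(B[:,2]))
s=P[165:255,140:235].reshape(-1,3); zr=np.nanmax(s[:,2]); Q=s[(s[:,2]>195)&(s[:,2]<212)]; print('rim',cv2.minEnclosingCircle(Q[:,:2].astype(np.float32)),np.median(Q[:,2]))
c=cap('side','side12.png'); cap('scene','scene12.png')
E
```

```text
time_s: 14.68
eef_pos: [522.6, -36.2, 194.9]
ee_rot: [0.602, -0.602, 0.371, -0.371]
force: [-0.0, -1.3, -8.1]
grip_width: 0.144
time_s: 15.52
eef_pos: [522.5, -36.2, 244.8]
ee_rot: [0.602, -0.602, 0.371, -0.371]
force: [-0.3, -0.8, -7.8]
grip_width: 0.148
time_s: 16.35
eef_pos: [522.5, -36.2, 263.1]
ee_rot: [-0.602, 0.602, -0.371, 0.371]
force: [0.1, -0.2, -8.3]
grip_width: 0.144
time_s: 17.18
eef_pos: [522.6, -36.3, 263.3]
ee_rot: [-0.602, 0.602, -0.371, 0.371]
force: [0.3, 0.5, -7.7]
grip_width: 0.147
time_s: 18.02
eef_pos: [522.6, -36.2, 263.3]
ee_rot: [0.602, -0.602, 0.371, -0.371]
force: [0.4, 0.5, -7.7]
grip_width: 0.148
t 18.02 tcp [522.6 -36.2 263.3] yaw -63.31 F [ 0.4  0.5 -7.7] grip 0.148 joints [-0.29  0.29  1.45  0.    1.41  0.81]
delta cm [-0.04 -0.07  0.05] tilt [ 0.  0. -1.] twist y -0.0037
board z +x side/-x side nan nan
rim ((482.24969482421875, 45.37174987792969), 31.55779457092285) 202.45145207960425
```

View pics/wrist12.png

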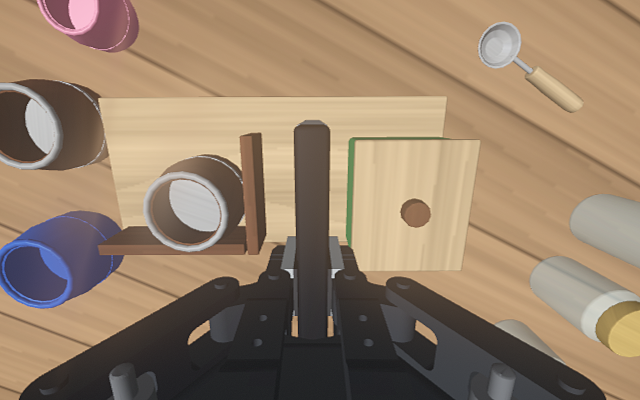

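View pics/side12.png

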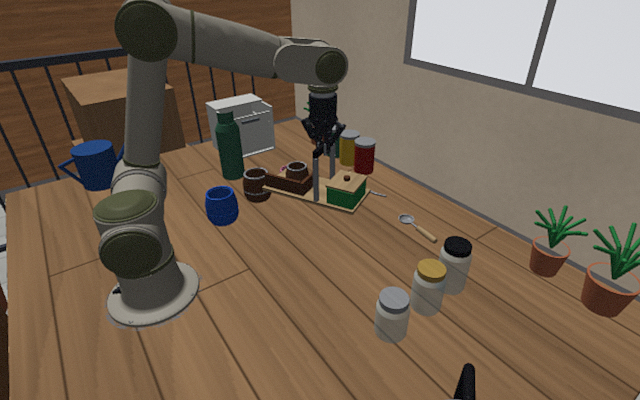

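View pics/scene12.png

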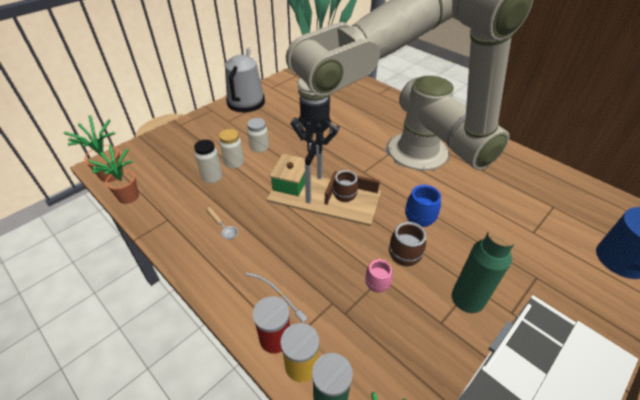

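```bash
python3 - <<'E'
from h import *
c=dict(np.load('cap_wrist.npz')); P=pts(c)
s=P[97:250,100:345].reshape(-1,3); Q=s[(s[:,2]>118)&(s[:,2]<140)]
A=np.c_[Q[:,:2]-Q[:,:2].mean(0),np.ones(len(Q))]
for _ in range(3):
    k=np.linalg.lstsq(A,Q[:,2],rcond=None)[0]; m=abs(A@k-Q[:,2])<3; A,Q=A[m],Q[m]
print('board plane slope rad',k[:2].round(4),'z',k[2].round(1),len(Q)); print('dq',abs(telemetry.sense()['dq']).max())
g=np.array([482.25,45.37])-np.array([522.6,-36.2]); t=np.radians(116.7);print('gourd rel TCP, tray axes',g@[np.cos(t),np.sin(t)],g@[-np.sin(t),np.cos(t)])
E
```

```text
board plane slope rad [ 0.0005 -0.0011] z 131.2 19051
dq 0.0019863823652255226
gourd rel TCP, tray axes 91.00232574005314 -0.6034151980704019
```

The board is level and steady, and the gourd is in its corner. I'm handing in now.

```bash
python3 -c "
from rig import ctrl
print(ctrl.finish_job())"
```

```text
the job is handed in; nothing more can be done
None
```

The gourd is snug in its corner and the arm is still holding the tray 12 cm above the plank. I handed the job in at about 18 s of the 67 s allowed, and no verdict was reported.

- **Slide:** I pushed the gourd diagonally along the board with the part-open fingers as a V. It then measured (92, -0.4) mm from the handle, where (92, 0) is snug. The tray moved 1 mm or less.
- **Lift:** I gripped the handle bar, set the grip to 110 N, raised the tray and held it there for about 2 s before handing in.
- **Last checks:**
  - The board's upper face was at about 131 mm, with a slope of about 0.001 rad.
  - The arm was essentially still, and the wrist carried about 7.7 N.
  - The gourd was at about (91, -0.6) mm from the handle.
- **Bystanders:** In the last pictures the jars, bombilla, scoop and thermos looked unmoved. I judged this by eye and did not measure it.
- **Failed or inconsistent checks:** One first attempt at the board height returned no reading, and I redid it with a plane fit. The scene and side cameras disagreed by 1 to 3 mm on the tray and gourd positions, within the tolerances needed.

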